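Hang the copper welder straps on the rail

ROBOT

A 6-joint arm with a two-finger parallel gripper is mounted at the origin on the work surface. World frame = base frame: x ahead of the robot, y to its left, z up, the work surface at z = 0. Lengths are in m, angles in rad, forces in N, time in s.
With the tool pointing down it reaches from about 0.3 to 1 m from the base axis. Payload 5.1 kg.
Tool frame: the origin (TCP) lies at the very end of the fingers, on their centre line; the grasp point (between the pads) lies 19 mm behind it (env.grip_point_offset is the distance from the TCP to the grasp point, in m); x points along the fingers, y is the direction in which the jaws open and shut, and the axes are right-handed (so a half turn about x gives the same grasp; the last joint's range is limited). The gripper opens to 95 mm and grips with 3 to 60 N. Pads are 20 mm wide; open, the fingers measure 119 mm over their backs; the gripper's body (75 mm by 180 mm) begins 59 mm behind the grasp point.
Start: joints at [1.034, 0.124, 1.65, -0, 1.367, -0.083], TCP at [0.285, 0.584, 0.215] pointing down, gripper open.
Joint ranges: [-2.61, 2.61], [-1.02, 2.33], [0.03, 2.71], [-1.35, 4.49], [0.32, 2.68], [-2.91, 2.91]. Speed limits (rad/s): [2.57, 2.57, 3.14, 3.14, 3.14, 3.14].

INTERFACE

Orientations are given as [roll, pitch, yaw] about the fixed x, y, z axes, in that order (R = Rz(yaw) Ry(pitch) Rx(roll)).
In Python, from station import env, optics gives the robot as it stands.
- The arm moves only by the shell command python3 -m crank 'ROWS' [FORCE]. ROWS is JSON, one flat list of numbers, 7 for each row, row after row: the shift along the tool's x, y, z in mm, then the turn, a rotation vector about the tool's x, y, z in degrees, then the closure in counts, from 0 (fully open) to 255 (shut). In form: [tx, ty, tz, rx, ry, rz, gripper, tx, ty, tz, rx, ry, rz, gripper, ...]. A call has 1 to 5 rows; each row shifts and turns the commanded pose from where the row before left it, along the tool's axes as they then stand; what a row does not reach is not made up. A row lasts 1/12 s, in which the tool goes at most 41.7 mm and 7.16 degrees, less where a joint would pass 70% of its speed; a pose out of reach is approached as far as the arm can. A call is refused whole if a number of a shift passes 41.7 or a number of a turn 7.16, either way. A call with a gripper value outside its range is refused whole. The fingers move at their own pace and stop on an object; FORCE is the grip in N (left out, the last holds). Time passes only in rows, so rows that do not move let the fingers close. It gives the time, the measured TCP pose, the force and the opening at its end, in the units of the state.
- env.sense(): the state, without advancing time (a new reading comes with each control period).
- optics.grab_frame(name): name is "scene" or "side" or "wrist"; returns a dict with "frame" (384x512x3 uint8, blue, green, red), "depth" (384x512 float32, m along the optical axis (not along the pixel's ray), 0 where there is no reading), "camera_matrix" (3x3 intrinsics, pixels), "R" (3x3) and "t" (3): a world point X has camera coordinates R X + t. Camera axes: x right, y down, z forward; pixel columns grow to the right and rows downward; lengths in m; the calibration is good to about 2 mm. A picture is of the moment at which its call begins.
- env.sign_off(): hands the job in, once; it reports no verdict.
The state is a dict: "time": time; "qpos": joint angles; "dq": joint speeds; "tau": joint torques, N m; "ee_pos": TCP position; "ee_rot": TCP orientation; "force": force on the tool from outside, world axes, zero at the start; "ft_torque": the same for the moment, N m; "finger_gap": finger opening in m.
Only numpy, scipy, OpenCV 4.12 (cv2) and the standard library are available. Lean on these libraries where they do the work, as an engineer would, in place of code of your own. Each camera call takes 0.05 s, during which the arm holds its last target. There are 200 camera calls.

TASK

Hang both copper U-straps that stand on the bench mat (the small one stands under the large one) over the steel rail, next to the strap that already hangs there. Each must hang level and square across the rail, one leg down each side, with no strap touching another. Leave the hanging strap, the bottle, the brass shell and the pliers where they are.

Things in the scene. Friction and masses are not known exactly. Their poses are not given: they have to be found in the camera images.
- rail: fixed straight hanging rail: a level square steel tube, 20 x 20 mm, 340 mm long, running along the body's y axis (across the bench, turned up to 0.3 rad), its top face at z = 150 mm, on a post (20 x 20 mm) with a 50 mm foot plate at y = +160 and -160 mm. Origin: on the bench under the middle of the tube.
- rail_top (a point): middle of the tube's top face, 150 mm above the rail's origin; axes as the rail (y along the tube, x across it)
- strap_large: inverted-U strap bent from flat copper bar 30 mm wide and 4 mm thick: a flat level crown and two upright legs, 110 mm over the legs (its x axis), 30 mm deep (y), 95 mm high, about 320 g. Stands on its feet on the bench, over the small strap. Origin: midway between the feet of the legs, z up.
- strap_large_crown (a point): centre of the underside of the large strap's crown, 91 mm above its origin; axes as the strap. It rests on the rail's top face when hung. Clear width between the legs 102 mm
- strap_small: inverted-U strap bent from flat copper bar 30 mm wide and 4 mm thick: a flat level crown and two upright legs, 60 mm over the legs (its x axis), 30 mm deep (y), 60 mm high, about 190 g. Stands on its feet under the large strap's crown, turned roughly crosswise to it, so that its ends stick out on both sides. Origin: midway between the feet of the legs, z up.
- strap_small_crown (a point): centre of the underside of the small strap's crown, 56 mm above its origin; axes as the strap. It rests on the rail's top face when hung. Clear width between the legs 52 mm
- strap_hung: inverted-U strap bent from flat copper bar 30 mm wide and 4 mm thick: a flat level crown and two upright legs, 60 mm over the legs (its x axis), 30 mm deep (y), 60 mm high, about 190 g. The strap that already hangs over the rail, anywhere up to 100 mm to either side of the rail's middle; to be left there. Origin: midway between the feet of the legs, z up.
- bottle: white plastic bottle with a red cap, 54 mm in diameter, 180 mm high, 300 g, upright about 150 mm to one side of the large strap. Origin: centre of its underside
- shell: round brass terminal shell with pins on top, 62 mm in diameter, 38 mm high, about 150 mm to the other side of the large strap. Origin: centre of its underside
- pliers: red-handled pliers lying flat on the bench under the rail, along it, 195 mm long (x from -87 mm at the handles to +105 mm at the jaws), 62 mm wide, 14 mm high. Origin: on the bench
Things that resemble listed ones, but are neither listed nor needed, are in the scene too. Leave any blue or purple look-alike of the strap_hung alone. Leave any green look-alike of the strap_small alone.

How it is judged:
By the outcome, as a careful person would: the job done as asked, in the order asked, and still so for the second after the job is handed in, with the robot touching nothing.
It also fails if it takes over 58 s, if anything falls off the work surface, if the arm or the gripper's body presses on something with over 40 N, if the wrist force passes 120 N, or if a joint passes its speed limit or range.

## Working session

There is one attempt and no reset: what is moved stays moved. The work goes in short steps, Python scripts to look and compute and a shell command to move; the robot and the scene stay as the last step left them, time stands still between calls to the robot, and variables do not carry over. Pictures are saved under pics/ and viewed, about 8 in all and at most 12, crops included, and the job is handed in when it is done.

```bash
ls; mkdir -p pics; python3 - <<'E'
from station import env, optics
import cv2,numpy as np
s=env.sense();print(s['time'],s['ee_pos'],s['ee_rot'],s['finger_gap'],env.grip_point_offset)
for n in("scene","side"):
    d=optics.grab_frame(n);cv2.imwrite(f"pics/{n}0.png",d["frame"]);np.savez(f"pics/{n}0.npz",**d)
    print(n,d["camera_matrix"].tolist(),(-d["R"].T@d["t"]).round(3),d["R"][2].round(2))
a=cv2.imread("pics/scene0.png");cv2.imwrite("pics/scene0b.png",cv2.resize(a,(800,600)))
a=cv2.imread("pics/side0.png");cv2.imwrite("pics/side0b.png",cv2.resize(a,(800,600)))
E
```

```text
pics
0.0 [0.2846645  0.58363744 0.21338808] [-1.64783715  1.56873489 -2.10166645] 0.09486816542444579 0.0188
scene [[349.8134736122295, 0.0, 254.60572100167442], [0.0, 349.8134736122295, 196.2382146894531], [0.0, 0.0, 1.0]] [0.983 0.415 0.555] [-0.6  -0.54 -0.6 ]
side [[353.27525663644184, 0.0, 251.287741714156], [0.0, 353.27525663644184, 194.8073162378329], [0.0, 0.0, 1.0]] [0.535 0.614 0.483] [-0.   -0.86 -0.5 ]
```

View pics/scene0b.png

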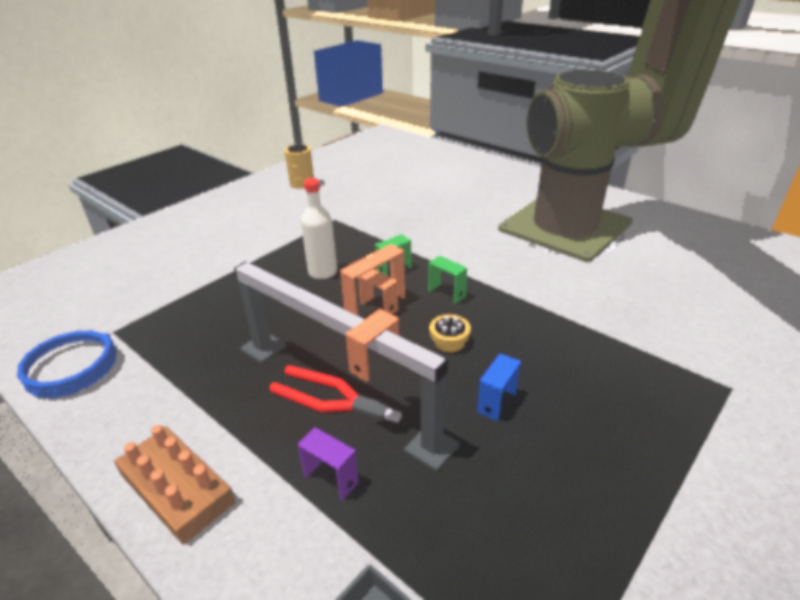

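View pics/side0b.png

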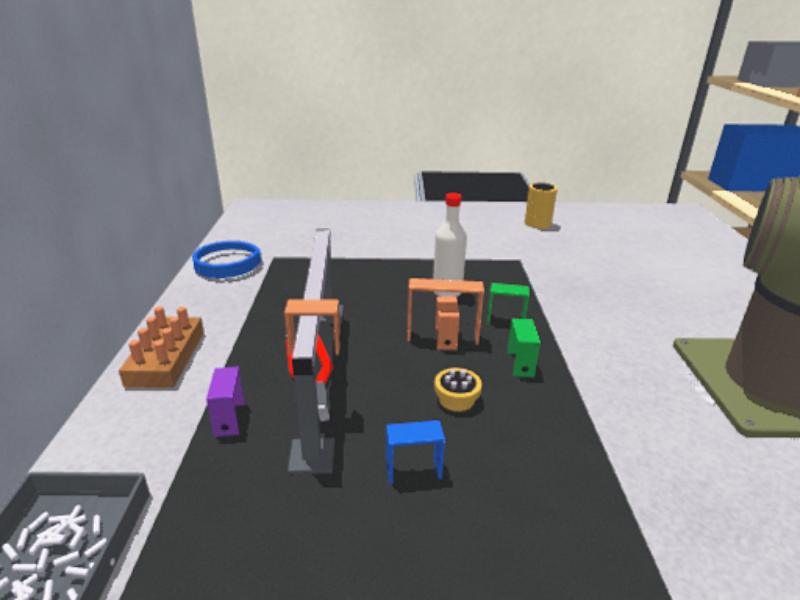

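The scene view (800x600) shows the rail from (245,270) to (440,365) with the hung strap at (372,330). The large strap stands at (372,275) with the small one under it at (375,285). The bottle is at (318,235) and the shell at (450,332). The green (395,250 and 447,275), blue (500,385) and purple (328,460) straps are look-alikes, and only copper fits the description. Next I measure crowns and rail from colour masks plus depth.

```bash
cat > h.py <<'E'
import cv2,numpy as np
def cloud(d):
    K=d["camera_matrix"];z=d["depth"];v,u=np.indices(z.shape)
    P=np.stack([(u-K[0,2])/K[0,0]*z,(v-K[1,2])/K[1,1]*z,z],-1)
    W=(P-d["t"])@d["R"];W[z<=0]=np.nan;return W
def copper(f):
    h=cv2.cvtColor(f,cv2.COLOR_BGR2HSV);return (h[...,0]>=4)&(h[...,0]<=15)&(h[...,1]>90)&(h[...,2]>90)
def rect(p):
    (c,s,a)=cv2.minAreaRect((p[:,:2]*1000).astype(np.float32));return len(p),np.round(c,1),np.round(s,1),round(a,1),np.round(np.nanmedian(p[:,2])*1000,1)
E
python3 - <<'E'
from h import *
for n in("scene","side"):
    d=dict(np.load(f"pics/{n}0.npz"));W=cloud(d);f=d["frame"];m=copper(f)&np.isfinite(W[...,2])
    k,lab,st,_=cv2.connectedComponentsWithStats(m.astype(np.uint8))
    for i in range(1,k):
        if st[i,4]>60:
            p=W[lab==i];print(n,st[i],p.min(0).round(3),p.max(0).round(3))
            for lo,hi in((.148,.16),(.09,.1),(.055,.065)):
                q=p[(p[:,2]>lo)&(p[:,2]<hi)]
                if len(q)>25: print('   ',lo,rect(q))
    hs=cv2.cvtColor(f,cv2.COLOR_BGR2HSV)
    g=(hs[...,1]<60)&(abs(W[...,2]-.15)<.006)&(W[...,0]>.4)&(W[...,0]<.9)&(abs(W[...,1])<.4)
    k,lab,st,_=cv2.connectedComponentsWithStats(g.astype(np.uint8))
    for i in range(1,k):
        if st[i,4]>60: print(n,'rail',rect(W[lab==i]))
    for nm,mm in(("red",((hs[...,0]<4)|(hs[...,0]>175))&(hs[...,1]>150)),("yellow",(abs(hs[...,0]-20)<5)&(hs[...,1]>120)),("green",(abs(hs[...,0]-65)<15)&(hs[...,1]>120)),("white bottle",(hs[...,1]<40)&(W[...,2]>.03)&(W[...,2]<.14)&(W[...,0]<.6))):
        mm=mm&np.isfinite(W[...,2])
        k,lab,st,_=cv2.connectedComponentsWithStats(mm.astype(np.uint8))
        for i in range(1,k):
            if st[i,4]>60: print(n,nm,st[i],np.nanmin(W[lab==i],0).round(3),np.nanmax(W[lab==i],0).round(3))
E
```

```text
scene [236   0  24  13 174] [-0.808 -1.275  0.183] [-0.752 -1.106  0.251]
scene [261   0  17  11  84] [-0.97  -1.128  0.184] [-0.818 -1.108  0.241]
scene [ 217  157   43   88 1979] [ 0.323 -0.247 -0.003] [0.663 0.072 0.155]
    0.148 (384, array([631.5,  56.1]), array([60.5, 31.4]), 1.2, np.float64(152.9))
    0.09 (353, array([550.6, -50.7]), array([317.3,  86.7]), 32.9, np.float64(94.0))
    0.055 (219, array([ 458.6, -105.9]), array([ 57.1, 114. ]), 73.3, np.float64(58.8))
scene [  74  272   76   75 2944] [ 0.835 -0.117  0.003] [0.905 0.024 0.061]
    0.055 (341, array([869.7, -46.4]), array([101.5,  46.6]), 89.7, np.float64(58.2))
scene rail (740, array([640.4, -74.4]), array([ 22.4, 223.2]), 2.9, np.float64(148.8))
scene rail (471, array([630.8, 113.6]), array([22.5, 89.4]), 1.9, np.float64(148.9))
scene red [172 234  57  30 775] [ 0.613 -0.116 -0.003] [0.699 0.025 0.016]
scene yellow [275 203  26  15  78] [0.421 0.011 0.027] [0.48  0.067 0.031]
scene green [276 165  22  12 117] [ 0.336 -0.068  0.056] [ 0.365 -0.012  0.061]
scene white bottle [334   1  18   7  62] [-1.674 -1.105
[... 1220 characters left out ...]
9.3, 114.2]), array([20., 87.]), 2.7, np.float64(150.9))
side red [285 123  11   9  76] [ 0.312 -1.196 -0.129] [ 0.447 -0.253  0.182]
side red [202 215  11  32 185] [ 0.619 -0.093  0.001] [0.65  0.111 0.134]
side yellow [336 118  20  28 400] [ 0.172 -0.612  0.   ] [ 0.229 -0.565  0.091]
side yellow [278 235  30  28 381] [ 0.419 -0.031  0.001] [0.479 0.069 0.033]
side green [312 181  34  61 846] [ 0.306 -0.293  0.001] [ 0.379 -0.011  0.063]
side white bottle [ 243   51  269   23 4312] [-1.118 -1.82   0.03 ] [ 0.597 -1.715  0.14 ]
side white bottle [278 140  21  39 700] [ 0.409 -0.275  0.031] [ 0.463 -0.237  0.14 ]
side white bottle [284 237  19  13 194] [0.429 0.017 0.03 ] [0.467 0.056 0.04 ]
```

```bash
cat >> h.py <<'E'
from scipy.spatial.transform import Rotation as Ro
def plan(pos,jaw,s):
    """local turn (deg), then local shift (mm) in turned tool frame; tool x down, jaws along world angle jaw (deg)"""
    R=Ro.from_euler('xyz',s['ee_rot']).as_matrix();best=None
    for j in(jaw,jaw+180):
        a=np.radians(j);x=np.array([0,0,-1.]);y=np.array([np.cos(a),np.sin(a),0]);T=np.stack([x,y,np.cross(x,y)],1)
        rv=Ro.from_matrix(R.T@T).as_rotvec(degrees=True)
        q6=np.degrees(s['qpos'][5])
        if best is None or np.linalg.norm(rv)<np.linalg.norm(best[0]): best=(rv,T)
    rv,T=best;print('turn',rv.round(2),'shift',((T.T@(np.array(pos)-s['ee_pos']))*1000).round(1),'T y',T[:,1].round(2),'z',T[:,2].round(2),'q',s['qpos'].round(2),'f',np.round(s['force'],1),'gap',round(s['finger_gap'],4),'t',s['time'],'ee',s['ee_pos'].round(4))
E
python3 - <<'E'
from h import *
from station import env
for n,b in(("scene",-.001),("side",.001)):
    d=dict(np.load(f"pics/{n}0.npz"));W=cloud(d);m=copper(d["frame"])
    for nm,z in(("large",.095),("small",.06)):
        for r in (.045,.075):
            q=W[m&(abs(W[...,2]-b-z)<.004)&(np.hypot(W[...,0]-.455,W[...,1]+.11)<r)]
            print(n,nm,rect(q))
plan([.411,-.110,.2],90,env.sense())
E
```

```text
scene large (246, array([ 454.8, -110.1]), array([32.2, 89.2]), 85.5, np.float64(94.0))
scene large (322, array([ 458.4, -110.4]), array([ 32.2, 110.2]), 85.5, np.float64(93.9))
scene small (164, array([ 453.9, -106.7]), array([60.9, 32.1]), 86.4, np.float64(58.7))
scene small (208, array([ 458.6, -105.9]), array([ 57.1, 114. ]), 73.3, np.float64(58.7))
side large (277, array([ 454.7, -110.7]), array([32.6, 87.9]), 85.6, np.float64(96.2))
side large (347, array([ 456.1, -110.8]), array([ 32.7, 109. ]), 85.5, np.float64(96.1))
side small (178, array([ 451.4, -108.7]), array([62.7, 29.5]), 88.6, np.float64(61.2))
side small (198, array([ 453.3, -107.8]), array([ 61.6, 105.3]), 66.1, np.float64(61.2))
turn [-26.    -0.03   0.1 ] shift [  13.5 -693.7  126.3] T y [0. 1. 0.] z [ 1. -0.  0.] q [ 1.03  0.12  1.65  0.    1.37 -0.08] f [ 0.4 -0.5  0.2] gap 0.0952 t 0.1 ee [0.2847 0.5837 0.2135]
```

```bash
python3 -m crank '[0,0,0,-7.15,0,0,0, 0,0,0,-7.15,0,0,0, 0,0,0,-7.15,0,0,0]' 60; python3 - <<'E'
from h import *
from station import env
plan([.4123,-.1071,.2],85.5,env.sense())
a=cv2.imread("pics/scene0.png")[140:250,190:320];b=cv2.imread("pics/side0.png")[160:250,240:370]
cv2.imwrite("pics/crop1.png",np.vstack([cv2.resize(a,(390,330)),cv2.resize(b,(390,270))]))
E
```

```text
time: 0.35
ee_pos: [0.2848, 0.5838, 0.2139]
ee_rot: [-2.021, 1.57, -2.095]
force: [-0.3, -0.0, -0.1]
finger_gap: 0.0952
turn [ 0.3  -0.03  0.07] shift [  13.9 -678.8  181.3] T y [0.08 1.   0.  ] z [ 1.   -0.08  0.  ] q [ 1.03  0.12  1.65 -0.    1.37 -0.46] f [-0.3 -0.  -0.1] gap 0.0952 t 0.35 ee [0.2848 0.5838 0.2139]
```

View pics/crop1.png

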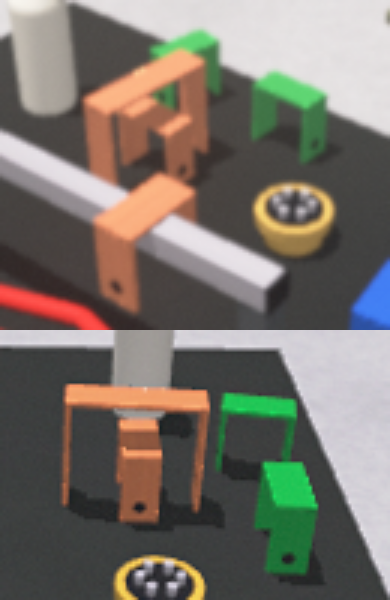

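The crop shows the copper large strap, with its crown over the copper small one: top (145,110) and bottom (135,400 and 138,470). The look-alikes next to them are clearly green. Moving over.

```bash
for i in 1 2 3 4; do python3 -m crank '[0,-34,9,0,0,0,0, 0,-34,9,0,0,0,0, 0,-34,9,0,0,0,0, 0,-34,9,0,0,0,0, 0,-34,9,0,0,0,0]' >/dev/null; done; python3 -m crank '[0,0,0,0,0,0,0, 0,0,0,0,0,0,0]'; python3 - <<'E'
from h import *
from station import env,optics
plan([.4123,-.1071,.062],85.5,env.sense())
d=optics.grab_frame("wrist");cv2.imwrite("pics/w1.png",d["frame"])
W=cloud(d);m=copper(d["frame"])
for nm,z in(("large",.095),("small",.06)):
    q=W[m&(abs(W[...,2]-z)<.006)&(np.hypot(W[...,0]-.455,W[...,1]+.11)<.08)]
    if len(q)>20: print(nm,rect(q))
E
```

```text
time: 2.18
ee_pos: [0.4101, -0.1091, 0.2141]
ee_rot: [2.673, 1.569, 2.589]
force: [0.2, 0.1, -0.9]
finger_gap: 0.0951
turn [-0.27 -0.08 -0.04] shift [152.1   2.2   2.1] T y [0.08 1.   0.  ] z [ 1.   -0.08  0.  ] q [-0.39 -0.41  2.13  0.    1.42 -1.87] f [ 0.2  0.1 -0.9] gap 0.0951 t 2.1833 ee [ 0.4101 -0.1091  0.2141]
large (2661, array([ 458.1, -113.3]), array([ 30. , 110.7]), 85.5, np.float64(94.4))
small (806, array([ 435.2, -109.8]), array([59.9, 66.3]), 89.6, np.float64(59.4))
```

View pics/w1.png

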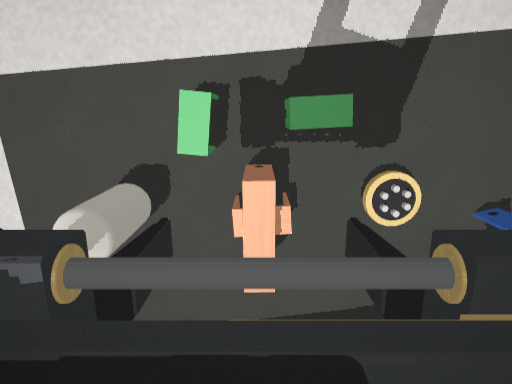

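The wrist view shows the large strap's crown (258,230) midway between the fingers, with the small one's ends at (238,217) and (285,214). The bottle (110,215) and shell (392,197) are clear. Descending on the near leg.

```bash
python3 -m crank '[30,1,2,0,0,0,0, 30,0,0,0,0,0,0, 30,0,0,0,0,0,0, 30,0,0,0,0,0,0, 20,0,0,0,0,0,0]' >/dev/null; python3 -m crank '[12,0,0,0,0,0,0, 0,0,0,0,0,0,0, 0,0,0,0,0,0,150, 0,0,0,0,0,0,150, 0,0,0,0,0,0,150]' 55; python3 -m crank '[0,0,0,0,0,0,255, 0,0,0,0,0,0,255, 0,0,0,0,0,0,255, 0,0,0,0,0,0,255, 0,0,0,0,0,0,255]';python3 -m crank '[-4,0,0,0,0,0,255, -8,0,0,0,0,0,255, -8,0,0,0,0,0,255, -10,0,0,0,0,0,255, 0,0,0,0,0,0,255]'; python3 - <<'E'
from h import *
from station import env,optics
plan([.4,-.1,.2],85.5,env.sense())
d=optics.grab_frame("side");cv2.imwrite("pics/s2.png",cv2.resize(d["frame"][110:260,170:400],(690,450)))
W=cloud(d);m=copper(d["frame"])&(W[...,2]>.08)&(W[...,0]<.55)
q=W[m];print(rect(q),q.min(0),q.max(0))
E
```

```text
time: 3.07
ee_pos: [0.4137, -0.107, 0.0643]
ee_rot: [-0.285, 1.568, -0.363]
force: [0.8, -0.3, 0.6]
finger_gap: 0.0802
time: 3.48
ee_pos: [0.4126, -0.1072, 0.0628]
ee_rot: [-0.235, 1.571, -0.315]
force: [-0.4, 0.1, -0.0]
finger_gap: 0.0473
time: 3.9
ee_pos: [0.4136, -0.1076, 0.0949]
ee_rot: [-0.308, 1.568, -0.388]
force: [1.3, -0.7, -2.7]
finger_gap: 0.0291
turn [-0.05  0.18  0.06] shift [-105.1    6.5  -14.2] T y [0.08 1.   0.  ] z [ 1.   -0.08  0.  ] q [-0.38 -0.29  2.25 -0.    1.18 -1.87] f [ 1.3 -0.7 -2.7] gap 0.0291 t 3.9 ee [ 0.4136 -0.1076  0.0949]
(329, array([-154.8, -662.6]), array([1747.,   99.]), 42.1, np.float64(111.5)) [-0.77023093 -1.28444694  0.08132298] [ 0.51293806 -0.09106767  0.19994693]
```

View pics/s2.png

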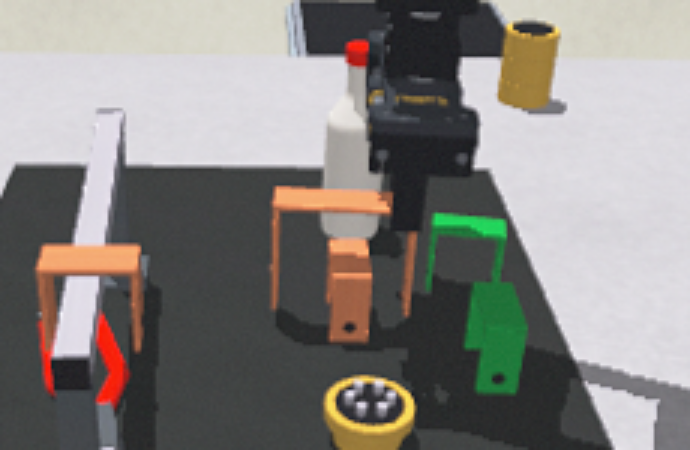

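The strap is gripped at its near leg (crown 330,200), the bottle and small strap undisturbed. The fingers closed later than expected, so I check the height at which they took hold.

```bash
python3 -m crank '[0,0,0,0,0,0,255, 0,0,0,0,0,0,255, 0,0,0,0,0,0,255, 0,0,0,0,0,0,255]' ; python3 - <<'E'
from h import *
from station import env,optics
for n in("side","scene"):
    d=optics.grab_frame(n)
    W=cloud(d);m=copper(d["frame"])&(W[...,2]>.075)&(abs(W[...,0]-.45)<.08)&(abs(W[...,1]+.11)<.05)
    q=W[m];hi=[]
    for x in np.arange(.39,.52,.015):
        s=q[abs(q[:,0]-x)<.0075]
        hi.append((round(x,3),len(s),np.percentile(s[:,2],90).round(4) if len(s)>3 else 0))
    print(n,hi)
E
```

```text
time: 4.28
ee_pos: [0.4121, -0.1069, 0.092]
ee_rot: [2.853, 1.57, 2.774]
force: [-0.2, 0.3, -3.7]
finger_gap: 0.0293
side [(np.float64(0.39), 0, 0), (np.float64(0.405), 13, np.float64(0.0879)), (np.float64(0.42), 21, np.float64(0.1101)), (np.float64(0.435), 49, np.float64(0.1099)), (np.float64(0.45), 47, np.float64(0.1096)), (np.float64(0.465), 50, np.float64(0.1094)), (np.float64(0.48), 52, np.float64(0.1093)), (np.float64(0.495), 48, np.float64(0.1088)), (np.float64(0.51), 49, np.float64(0.1086))]
scene [(np.float64(0.39), 0, 0), (np.float64(0.405), 36, np.float64(0.108)), (np.float64(0.42), 47, np.float64(0.11)), (np.float64(0.435), 45, np.float64(0.1079)), (np.float64(0.45), 41, np.float64(0.1075)), (np.float64(0.465), 41, np.float64(0.1077)), (np.float64(0.48), 46, np.float64(0.1071)), (np.float64(0.495), 49, np.float64(0.1073)), (np.float64(0.51), 127, np.float64(0.1062))]
```

```bash
python3 -m crank '[-15,0,0,0,0,0,255, -30,0,0,0,0,0,255, -35,0,0,0,0,0,255, -35,0,0,0,0,0,255, -30,0,0,0,0,0,255]' >/dev/null;  python3 -m crank '[-20,0,0,0,0,0,255, -5,0,0,-3.7,0,0,255, 0,0,0,-3.7,0,0,255, 0,0,0,0,0,0,255, 0,0,0,0,0,0,255]'; python3 - <<'E'
from h import *
from station import env,optics
plan([.5922,-.0323,.262],92.9,env.sense())
E
```

```text
time: 5.22
ee_pos: [0.4123, -0.107, 0.2622]
ee_rot: [2.802, 1.57, 2.85]
force: [-0.1, -0.5, -4.2]
finger_gap: 0.0289
turn [-0.14 -0.04 -0.01] shift [  0.2  65.5 183.4] T y [-0.05  1.    0.  ] z [1.   0.05 0.  ] q [-0.38 -0.42  2.06 -0.    1.51 -2.  ] f [-0.1 -0.5 -4.2] gap 0.0289 t 5.2167 ee [ 0.4123 -0.107   0.2622]
```

```bash
python3 -m crank '[0,6,15,0,0,0,255, 0,9,27,0,0,0,255, 0,12,33,0,0,0,255, 0,12,33,0,0,0,255, 0,12,33,0,0,0,255]' >/dev/null;  python3 -m crank '[0,9,27,0,0,0,255, 0,5,15,0,0,0,255, 0,0,0,0,0,0,255, 0,0,0,0,0,0,255, 0,0,0,0,0,0,255]'; cat > meas.py <<'E'
from h import *
from station import env,optics
import sys
z0=float(sys.argv[1]);cx,cy=float(sys.argv[2]),float(sys.argv[3]);tag=sys.argv[4]
s=env.sense();print(s['ee_pos'].round(4),np.round(s['force'],1))
for n,b in(("scene",-.0012),("side",.001)):
    d=optics.grab_frame(n);W=cloud(d);m=copper(d["frame"])
    c=m&(abs(W[...,2]-b-z0)<.006)&(abs(W[...,0]-cx)<.09)&(abs(W[...,1]-cy)<.045)
    q=W[c]
    if len(q)>20:
        x,y,z=q.T;A=np.c_[x-x.mean(),y-y.mean(),np.ones(len(x))];k=np.linalg.lstsq(A,z,rcond=None)[0]
        print(n,rect(q),'tilt deg',np.degrees(k[:2]).round(1),'z',(k[2]-b).round(4))
    hs=cv2.cvtColor(d["frame"],cv2.COLOR_BGR2HSV)
    g=(hs[...,1]<60)&(abs(W[...,2]-b-.15)<.003)&(abs(W[...,0]-.64)<.025)&(abs(W[...,1])<.2)
    r=W[g];f=np.polyfit(r[:,1],r[:,0],1);print('   rail x at cy',np.polyval(f,cy).round(4),'yaw',-np.degrees(f[0]).round(2),len(r))
    cv2.imwrite(f"pics/{tag}_{n}.png",d["frame"])
E
python3 meas.py .278 .637 -.03 m1
```

```text
time: 6.05
ee_pos: [0.5913, -0.0332, 0.2616]
ee_rot: [3.059, 1.569, 3.108]
force: [-1.0, -0.4, -3.1]
finger_gap: 0.0291
[ 0.5913 -0.0332  0.2616] [-1.  -0.4 -3.1]
scene (544, array([638.5, -29.7]), array([107.9,  34.4]), 2.1, np.float64(275.9)) tilt deg [-0.9 -1.6] z 0.277
   rail x at cy 0.6396 yaw 2.91 1012
side (324, array([646.6, -29. ]), array([86.4, 30.8]), 2.8, np.float64(278.1)) tilt deg [-0.4 -4.9] z 0.2767
   rail x at cy 0.6364 yaw 2.92 767
```

```bash
python3 -m crank '[15,0,1.3,0,0,0,255, 30,0,0,0,0,0,255, 30,0,0,0,0,0,255, 25,0,0,0,0,0,255, 12,0,0,0,0,0,255]' >/dev/null;  python3 -m crank '[4,0,0,0,0,0,255, 2,0,0,0,0,0,255, 0,0,0,0,0,0,255, 0,0,0,0,0,0,255]'; python3 meas.py .160 .637 -.03 m2; python3 -m crank '[1,0,0,0,0,0,255, 1,0,0,0,0,0,255, 0,0,0,0,0,0,255]'
```

```text
time: 6.9
ee_pos: [0.5947, -0.0333, 0.1471]
ee_rot: [-0.194, 1.567, -0.145]
force: [-0.4, -0.2, -3.1]
finger_gap: 0.0293
[ 0.5947 -0.0333  0.1471] [-0.4 -0.2 -3.1]
scene (591, array([639.5, -30.3]), array([ 39.3, 113.1]), 88.9, np.float64(161.6)) tilt deg [-0.9 -2.5] z 0.1625
   rail x at cy 0.6397 yaw 2.93 1002
side (368, array([650.1, -30.4]), array([87.2, 33.9]), 3.0, np.float64(163.6)) tilt deg [-0.5 -4.7] z 0.1622
   rail x at cy 0.6364 yaw 2.96 580
time: 7.25
ee_pos: [0.5934, -0.033, 0.1428]
ee_rot: [-0.12, 1.571, -0.07]
force: [0.0, -0.3, -3.7]
finger_gap: 0.0286
```

```bash
for i in 1 2; do python3 -m crank '[1,0,0,0,0,0,255, 1,0,0,0,0,0,255, 0,0,0,0,0,0,255]'|grep -E 'pos|force:';done;  for i in 1 2 3 ; do python3 -m crank '[1,0,0,0,0,0,255, 0,0,0,0,0,0,255]'|grep -E 'pos|force:';done
```

```text
ee_pos: [0.5931, -0.033, 0.1403]
force: [0.4, 1.1, -3.7]
ee_pos: [0.5934, -0.033, 0.1386]
force: [0.2, 0.4, -3.0]
ee_pos: [0.5935, -0.0331, 0.1382]
force: [-1.8, -0.2, -0.4]
ee_pos: [0.5936, -0.0331, 0.1377]
force: [-5.0, 0.5, 3.2]
ee_pos: [0.5936, -0.0331, 0.1373]
force: [-5.9, -0.5, 8.0]
```

```bash
python3 -m crank '[-1.5,0,0,0,0,0,255, 0,0,0,0,0,0,130, 0,0,0,0,0,0,130, 0,0,0,0,0,0,130, 0,0,0,0,0,0,130]'; python3 meas.py .154 .637 -.03 m3
```

```text
time: 8.67
ee_pos: [0.5936, -0.033, 0.1371]
ee_rot: [-0.065, 1.57, -0.015]
force: [-0.3, 0.8, 0.1]
finger_gap: 0.0454
[ 0.5936 -0.033   0.1371] [-0.3  0.8  0.1]
scene (576, array([638.7, -23.9]), array([112. ,  54.3]), 4.5, np.float64(152.8)) tilt deg [-0.3 -0.7] z 0.1538
   rail x at cy 0.6396 yaw 2.89 1018
side (355, array([648.4, -29. ]), array([88. , 33.5]), 1.4, np.float64(154.9)) tilt deg [-0.3 -3.2] z 0.1535
   rail x at cy 0.6372 yaw 3.26 538
```

```bash
python3 -m crank '[-15,0,0,0,0,0,130, -30,0,0,0,0,0,130, -30,0,0,0,0,0,130, -25,0,0,2.7,0,0,60, 0,0,0,2.7,0,0,0]';python3 -m crank '[0,0,0,0,0,0,0, 0,0,0,0,0,0,0]'>/dev/null; python3 - <<'E'
from h import *
from station import env,optics
plan([.4527,-.1077,.237],87.5,env.sense())
d=optics.grab_frame("side");cv2.imwrite("pics/s4.png",cv2.resize(d["frame"][110:290,140:400],(780,540)))
E
python3 meas.py .154 .637 -.03 m4;python3 meas.py .060 .4527 -.1077 m5
```

```text
time: 9.18
ee_pos: [0.5965, -0.0335, 0.2446]
ee_rot: [-0.1, 1.559, -0.146]
force: [1.3, -1.3, 1.6]
finger_gap: 0.0549
turn [ 0.02 -0.01 -0.  ] shift [-1.000e-01 -8.080e+01 -1.371e+02] T y [0.04 1.   0.  ] z [ 1.   -0.04  0.  ] q [-0.15 -0.01  1.75  0.    1.4  -1.67] f [ 0.1  0.4 -0.1] gap 0.0682 t 9.35 ee [ 0.5932 -0.033   0.2369]
[ 0.5928 -0.033   0.2359] [-0.3  0.3  0.4]
scene (585, array([639.5, -28.6]), array([110.9,  31.4]), 2.4, np.float64(152.9)) tilt deg [-0.4 -1.1] z 0.1539
   rail x at cy 0.6397 yaw 2.88 1019
side (457, array([637.7, -30.2]), array([110.3,  33.9]), 2.1, np.float64(154.9)) tilt deg [-0.  -3.1] z 0.1535
   rail x at cy 0.6364 yaw 2.91 677
[ 0.5926 -0.0329  0.2353] [-0.4 -0.7 -0.9]
scene (189, array([ 452.5, -107. ]), array([33. , 62.4]), 0.9, np.float64(58.6)) tilt deg [-2.  -0.8] z 0.0595
   rail x at cy 0.6436 yaw 2.89 1007
side (186, array([ 451.2, -107.4]), array([62.9, 29.6]), 89.3, np.float64(61.1)) tilt deg [-0.3 -1.6] z 0.0597
   rail x at cy 0.6403 yaw 2.89 677
```

View pics/s4.png

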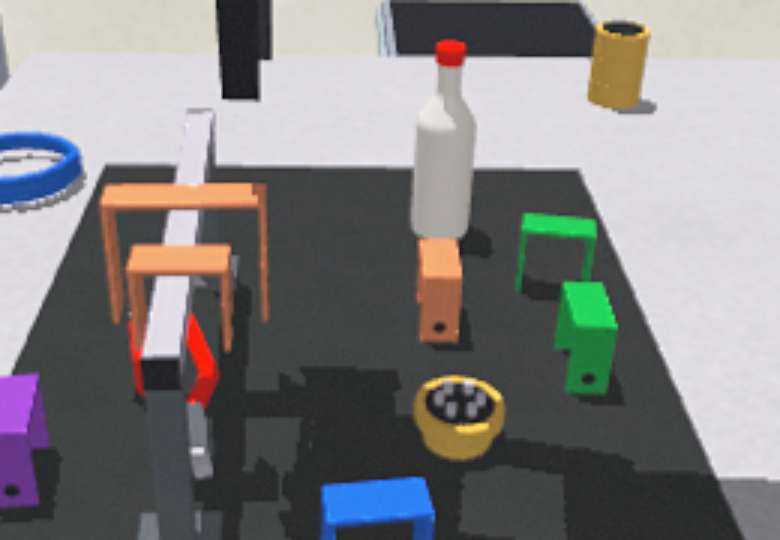

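The large strap hangs level over the rail, its crown at (185,195), free of the hung strap (180,260). The small strap stands clear at (440,290). Going to it now.

```bash
python3 -m crank '[0,-13,-23,-1.5,0,0,0, 0,-17,-29,0,0,0,0, 0,-20,-35,0,0,0,0, 0,-18,-31,0,0,0,0, 0,-12,-20,0,0,0,0]'>/dev/null; python3 -m crank '[0,0,0,0,0,0,0, 0,0,0,0,0,0,0]'>/dev/null; python3 - <<'E'
from h import *
from station import env,optics
plan([.4519,-.1072,.020],89,env.sense())
d=optics.grab_frame("wrist");W=cloud(d);m=copper(d["frame"])
q=W[m&(abs(W[...,2]-.06)<.006)&(np.hypot(W[...,0]-.453,W[...,1]+.11)<.06)]
print(rect(q),q.min(0),q.max(0))
E
```

```text
turn [-0.14  0.03 -0.01] shift [217.    3.   -1.1] T y [0.02 1.   0.  ] z [ 1.   -0.02  0.  ] q [-0.35 -0.31  2.02  0.    1.44 -1.91] f [ 0.1  0.  -0.6] gap 0.0952 t 10.1833 ee [ 0.453  -0.1103  0.237 ]
(1554, array([ 453., -110.]), array([59.4, 30.3]), 90.0, np.float64(59.5)) [ 0.43779698 -0.13966372  0.05523665] [ 0.46813974 -0.08030897  0.06169325]
```

```bash
python3 -m crank '[30,1.5,-0.5,0,0,0,0, 35,0,0,0,0,0,0, 35,0,0,0,0,0,0, 35,0,0,0,0,0,0, 35,0,0,0,0,0,0]'>/dev/null; python3 -m crank '[25,0,0,0,0,0,0, 14,0,0,0,0,0,0, 7,0,0,0,0,0,0, 0,0,0,0,0,0,0, 0,0,0,0,0,0,0]'; python3 -m crank '[0,0,0,0,0,0,255, 0,0,0,0,0,0,255, 0,0,0,0,0,0,255, 0,0,0,0,0,0,255, 0,0,0,0,0,0,255]' 30 ;python3 -m crank '[0,0,0,0,0,0,255, 0,0,0,0,0,0,255, 0,0,0,0,0,0,255, 0,0,0,0,0,0,255, 0,0,0,0,0,0,255]'
```

```text
time: 11.07
ee_pos: [0.454, -0.1081, 0.0215]
ee_rot: [0.308, 1.571, 0.29]
force: [0.4, 0.3, 0.2]
finger_gap: 0.0948
time: 11.48
ee_pos: [0.4535, -0.1085, 0.0218]
ee_rot: [-0.332, 1.57, -0.351]
force: [0.2, -0.2, -0.1]
finger_gap: 0.0669
time: 11.9
ee_pos: [0.4534, -0.1086, 0.0216]
ee_rot: [-0.896, 1.57, -0.915]
force: [-0.8, -2.0, 3.7]
finger_gap: 0.0599
```

```bash
python3 -m crank '[-10,0,0,0,0,0,255, -25,0,0,0,0,0,255, -35,0,0,0,0,0,255, -35,0,0,0,0,0,255, -35,0,0,0,0,0,255]'>/dev/null; python3 -m crank '[-30,0,0,4,0,0,255, -15,0,0,7.1,0,0,255, 0,0,0,7.1,0,0,255, 0,0,0,7.1,0,0,255, 0,0,0,7.1,0,0,255]'>/dev/null; python3 -m crank '[0,0,0,7.1,0,0,255, 0,0,0,7.1,0,0,255, 0,0,0,7.1,0,0,255, 0,0,0,7.1,0,0,255, 0,0,0,7.1,0,0,255]'>/dev/null;python3 -m crank '[0,0,0,7.1,0,0,255, 0,0,0,7.1,0,0,255, 0,0,0,4,0,0,255, 0,0,0,0,0,0,255, 0,0,0,0,0,0,255]'; python3 - <<'E'
from h import *
from station import env,optics
plan([.6413,-.095,.206],2.9,env.sense())
E
```

```text
time: 13.57
ee_pos: [0.4527, -0.1081, 0.2058]
ee_rot: [-2.161, 1.57, 2.603]
force: [-0.1, 0.0, -2.7]
finger_gap: 0.0598
turn [ 0.07 -0.03  0.05] shift [ -0.2 189.   -3.5] T y [1.   0.05 0.  ] z [ 0.05 -1.    0.  ] q [-0.35 -0.29  2.06  0.    1.38 -0.4 ] f [-0.1  0.  -2.7] gap 0.0598 t 13.5667 ee [ 0.4527 -0.1081  0.2058]
```

```bash
python3 -m crank '[0,15,0,0,0,0,255, 0,28,-1,0,0,0,255, 0,35,-1,0,0,0,255, 0,35,-1,0,0,0,255, 0,35,-0.5,0,0,0,255]'>/dev/null; python3 -m crank '[0,26,0,0,0,0,255, 0,15,0,0,0,0,255, 0,0,0,0,0,0,255, 0,0,0,0,0,0,255, 0,0,0,0,0,0,255]'; python3 meas.py .244 .641 -.095 m6; python3 -c "
from h import *
from station import env
plan([.6413,-.095,.1156],2.9,env.sense())"
```

```text
time: 14.4
ee_pos: [0.6408, -0.0954, 0.2057]
ee_rot: [-1.775, 1.569, 2.988]
force: [0.2, -0.2, -2.7]
finger_gap: 0.0595
[ 0.6408 -0.0954  0.2057] [ 0.2 -0.2 -2.7]
scene (234, array([639.7, -91.7]), array([64.2, 29.1]), 3.9, np.float64(242.9)) tilt deg [ 0.2 -2.7] z 0.2439
   rail x at cy 0.6437 yaw 3.12 984
side (157, array([638.7, -90.9]), array([60.4, 24.5]), 1.0, np.float64(245.3)) tilt deg [ 0.1 -4. ] z 0.2438
   rail x at cy 0.6397 yaw 2.89 682
turn [-0.04 -0.01  0.03] shift [90.6  0.6 -0.5] T y [1.   0.05 0.  ] z [ 0.05 -1.    0.  ] q [-0.23  0.12  1.66 -0.    1.35 -0.28] f [ 0.5  0.4 -2.5] gap 0.0598 t 14.5 ee [ 0.6407 -0.0955  0.2062]
```

```bash
python3 -m crank '[15,1.5,0,0,0,0,255, 25,0,0,0,0,0,255, 25,0,0,0,0,0,255, 12,0,0,0,0,0,255, 6,0,0,0,0,0,255]'>/dev/null; python3 -m crank '[2,0,0,0,0,0,255, 0,0,0,0,0,0,255, 0,0,0,0,0,0,255]'|grep -E 'pos|force:'; for i in 1 2 3 4 5 6 7; do python3 -m crank '[1,0,0,0,0,0,255, 0,0,0,0,0,0,255]'|grep -E 'pos|force:';done
```

```text
ee_pos: [0.6442, -0.0956, 0.1228]
force: [-0.1, 1.2, -1.4]
ee_pos: [0.644, -0.0956, 0.1216]
force: [-0.0, 0.1, -3.0]
ee_pos: [0.6434, -0.0954, 0.1196]
force: [-0.4, 0.6, -1.7]
ee_pos: [0.6431, -0.0954, 0.118]
force: [-0.9, 1.2, -1.9]
ee_pos: [0.6431, -0.0953, 0.1169]
force: [-0.5, -0.1, -2.1]
ee_pos: [0.6431, -0.0954, 0.1159]
force: [-0.5, -1.0, -2.6]
ee_pos: [0.6433, -0.0954, 0.1156]
force: [-1.9, 0.4, 0.1]
ee_pos: [0.6433, -0.0954, 0.1156]
force: [-3.0, 0.7, 4.7]
```

Contact at the expected height. Backing off a hair, releasing and withdrawing upward.

```bash
python3 -m crank '[-0.8,0,0,0,0,0,255, 0,0,0,0,0,0,170, 0,0,0,0,0,0,70, 0,0,0,0,0,0,50, 0,0,0,0,0,0,50]'; python3 -m crank '[0,0,0,0,0,0,50, 0,0,0,0,0,0,50, 0,0,0,0,0,0,50]'; python3 meas.py .154 .641 -.095 m7
```

```text
time: 16.75
ee_pos: [0.6433, -0.0954, 0.1147]
ee_rot: [1.398, 1.57, -0.123]
force: [0.1, -0.3, -0.5]
finger_gap: 0.0735
time: 17.0
ee_pos: [0.6432, -0.0954, 0.1148]
ee_rot: [-0.634, 1.571, -2.155]
force: [0.8, 0.6, -0.6]
finger_gap: 0.0764
[ 0.6432 -0.0954  0.1148] [ 0.8  0.6 -0.6]
scene (274, array([648. , -92.3]), array([69.7, 30.1]), 3.0, np.float64(152.7)) tilt deg [-0.2 -1.8] z 0.1537
   rail x at cy 0.6427 yaw 2.83 733
side (192, array([642.1, -91.9]), array([58.6, 27.9]), 4.6, np.float64(154.7)) tilt deg [ 0.4 -4.2] z 0.1532
   rail x at cy 0.6397 yaw 2.9 605
```

```bash
python3 -m crank '[-5,0,0,0,0,0,50, -15,0,0,0,0,0,50, -25,0,0,0,0,0,50, -30,0,0,0,0,0,50, -30,0,0,0,0,0,50]'>/dev/null; python3 -m crank '[0,-25,0,0,0,0,50, 0,-35,0,0,0,0,50, 0,-35,0,0,0,0,50, 0,-20,0,0,0,0,50, 0,0,0,0,0,0,50]'; python3 meas.py .154 .641 -.095 m8;python3 meas.py .154 .637 -.03 m9;python3 meas.py .154 .631 .055 m10; python3 - <<'E'
from h import *
a=cv2.imread("pics/m10_scene.png")[120:330,110:360];b=cv2.imread("pics/m10_side.png")[110:320,140:390]
cv2.imwrite("pics/final.png",np.hstack([cv2.resize(x,(400,336)) for x in(a,b)]))
E
```

```text
time: 17.93
ee_pos: [0.5259, -0.1012, 0.2217]
ee_rot: [0.975, 1.569, -0.546]
force: [1.3, 0.5, -0.5]
finger_gap: 0.0765
[ 0.5259 -0.1012  0.2217] [ 1.3  0.5 -0.5]
scene (287, array([643.6, -93.2]), array([60.5, 31.7]), 3.7, np.float64(152.8)) tilt deg [-0.7 -0.9] z 0.1537
   rail x at cy 0.643 yaw 2.9 916
side (187, array([642.2, -92.9]), array([58.4, 30.9]), 5.0, np.float64(154.8)) tilt deg [ 0.4 -4.7] z 0.1533
   rail x at cy 0.6397 yaw 2.91 609
[ 0.5286 -0.1013  0.2218] [-0.1 -0.2  0.2]
scene (585, array([639.5, -28.7]), array([111.2,  31.3]), 3.1, np.float64(152.8)) tilt deg [-0.3 -1.3] z 0.1538
   rail x at cy 0.6397 yaw 2.91 913
side (456, array([637.6, -31. ]), array([110.1,  34. ]), 2.4, np.float64(154.9)) tilt deg [-0.  -3.1] z 0.1536
   rail x at cy 0.6364 yaw 2.91 606
[ 0.5294 -0.1012  0.2212] [-0.2 -0.5  0.2]
scene (391, array([632. ,  56.3]), array([61.2, 31.6]), 0.5, np.float64(152.9)) tilt deg [-0.9 -0.9] z 0.1538
   rail x at cy 0.6354 yaw 2.93 921
side (337, array([630. ,  55.5]), array([60. , 33.9]), 0.6, np.float64(154.9)) tilt deg [ 0.1 -2.8] z 0.1536
   rail x at cy 0.6321 yaw 2.9 609
```

View pics/final.png

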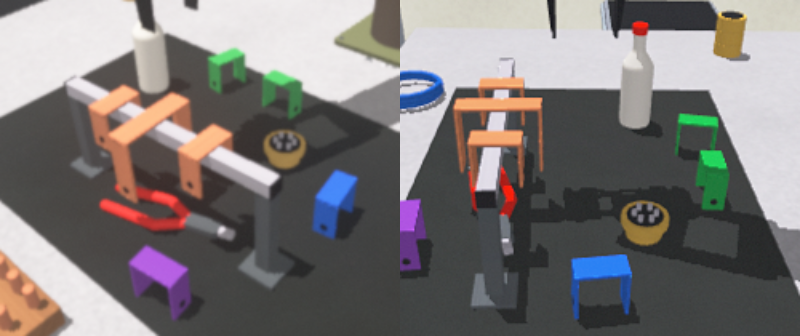

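The final picture shows all three straps level across the rail with clear gaps: small (115,105), large (150,120) and the original (205,150). The bottle, shell, pliers and look-alikes are where they were. Handing in.

```bash
python3 -c "
from station import env
print(env.sign_off())"
```

```text
the job is handed in; nothing more can be done
None
```

Both copper straps now hang on the rail next to the one that was already there, and the job was handed in at about 18 s of the 58 s. I lifted the large strap off first by its near leg and hung it. The small strap I gripped over both legs, turned about 86° and hung.

**Height and level:** both crown tops read about 153.5 mm against 154 mm expected, so they are seated on the rail. Measured tilt was under 1° along each crown. Across the crown's width the side camera reads up to 4.7° for all three straps, including the original, where the scene camera reads about 1°. I put that down to the side camera.

**Squareness:** the rail is turned 2.9°. The large strap reads 2.4–3.1° and the small one 3.7–5.0° (the cameras disagree a little), so the small strap is 1–2° off square at most.

**Centring:** both straps are within about 3 mm of the rail's centre line.

**Gaps:** about 33 mm between small and large, and about 55 mm between large and the original.

**Left alone:** the original strap still measures within about 1 mm of where it was. The bottle, shell, pliers and look-alikes look unmoved in the last picture; I did not measure them again.

**What went differently:** the fingers closed more slowly than I expected, so the large strap was only gripped partway through the first lift. It held firmly, about 1° off level, and came level on the rail. The highest wrist force I saw was about 10 N.

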